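Roll the bar into the V-block and set it against the stop

TASK

Roll the round metal bar along the bench by pushing its side with the fingertips, up the shallow ramp of the V-block until it drops into the groove. Then push on its free end so that it slides along the groove until its other end rests against the end stop, and leave it lying there. Only push the bar, never lift it, and leave the jar, the brown bottle and the tooth model beside the work where they stand.

Things in the scene. Friction and masses are not known exactly. Their poses are not given: they have to be found in the camera images.
- bar: Loose polished metal round bar (friction about 0.3), diameter 36 mm, length 100 mm, about 0.4 kg, flat ends, lying on the bench to the left of the V-block, roughly parallel to its groove. Origin at its centre, on its axis (18 mm above the bench there). x is the bar's axis; y and z turn as it rolls (z up at the start). Rolls with slight resistance: after a push at 6 cm/s it coasts about 5 mm.
- vblock: Plain metal V-block fixed to the bench. Origin on the bench under the bottom of its groove; x along the groove towards the end stop (roughly away from the robot), y across it towards the ramp (roughly to the robot's left), z up. Reaches from x = -85 to 85 mm. Groove: 120 degrees, bottom 2 mm above the bench; far side rises to a shoulder 18.2 mm high from y = -28 to -40 mm.
- lip (a point): Middle of the lip between ramp and groove, at x = 0, y = 13, z = 9.5 mm in the V-block's frame; axes as the V-block's. The smooth ramp rises to it from bench level at y = 73 mm. A bar pushed past the lip rolls down into the groove by itself.
- stop_face (a point): Point on the face of the end stop, level with the axis of a seated bar: x = 70, y = 0, z = 22.8 mm in the V-block's frame; axes as the V-block's. The stop is an upright plate 12 mm thick, 46 mm high, from y = -28 to 22 mm. The other end of the groove (x = -85 mm) is open.
- seat (a point): Where the bar's centre is when it lies in the groove with its end against the stop: x = 20, y = 0, z = 22.8 mm in the V-block's frame; axes as the V-block's.
- separator_jar: Bystander: small white jar with a blue lid, diameter 54 mm, 62 mm high, standing. Origin at the centre of its underside.
- amber_bottle: Bystander: small brown bottle, diameter 30 mm, 58 mm high, standing. Origin at the centre of its underside.
- stone_model_a: Bystander: yellow plaster tooth model, 59 x 72 x 26 mm. Origin at the centre of its underside.
Not all that is in view belongs to the job. Several things have the shape of the bar; the one meant has the colours described above.

How it is judged (in metres and radians):
On the way, in this order (a step that is already met when the one before it is completed fails the run):
1. the bar has rolled on the bench (turned by more than 0.6 rad about its axis) before it reaches the ramp (angle between bar's own z axis and vertical above 0.6 rad and y of bar in the frame of vblock above 0.075 m), for 0.05 s.
2. the bar has dropped into the groove, its end still more than 3 mm short of the stop (y of bar in the frame of vblock between -0.004 and 0.004 m and z of bar in the frame of vblock between 0.019 and 0.0255 m and angle between the x axis of bar and the x axis of vblock, either way round below 0.06 rad and x of bar in the frame of vblock below 0.017 m), for 0.1 s.
At the end, for the whole second after the job is handed in: The bar lies at rest at the bottom of the groove (within 4 mm across, height within about 3 mm, parallel within 0.06 rad) with its end against the stop (gap under 3 mm) (y of bar in the frame of vblock between -0.004 and 0.004 m and z of bar in the frame of vblock between 0.019 and 0.0255 m and angle between the x axis of bar and the x axis of vblock, either way round below 0.06 rad and x of bar in the frame of vblock between 0.017 and 0.022 m and linear speed of bar below 0.01 m/s); the robot touches nothing.
It fails at once if the bar is lifted: more than 8 mm off the bench before the ramp, or more than 27 mm anywhere (height (world z) of bar above 0.045 m or (y of bar in the frame of vblock above 0.09 m and height (world z) of bar above 0.026 m)).
It fails at once if the small white jar with a blue lid is moved by more than 15 mm (distance of separator_jar from where it was at the start of the episode above 0.015 m).
It fails at once if the small brown bottle is moved by more than 15 mm (distance of amber_bottle from where it was at the start of the episode above 0.015 m).
It fails at once if the plaster tooth model is moved by more than 15 mm (distance of stone_model_a from where it was at the start of the episode above 0.015 m).
It also fails if it takes over 48 s, if anything falls off the work surface, if the arm or the gripper's body presses on something with over 40 N, if the wrist force passes 120 N, or if a joint passes its speed limit or range.

ROBOT

A 6-joint arm with a two-finger parallel gripper is mounted at the origin on a cart in front of the work surface, level with it; the furniture and walls round the work are solid. World frame = base frame: x ahead of the robot, y to its left, z up, the work surface at z = 0. Lengths are in m, angles in degrees, forces in N, time in s.
With the tool pointing down it reaches from about 0.3 to 0.75 m from the base axis. Payload 8.5 kg.
Tool frame: the origin (TCP) lies midway between the tips of the shut fingers; the grasp point (between the pads) lies 19 mm behind it; z points along the fingers, y is the direction in which the jaws open and shut (so a half turn about z gives the same grasp; the last joint's range is limited). The gripper opens to 85 mm and grips with 20 to 120 N. Pads are 22 mm wide; open, the fingers measure 114 mm over their backs; the gripper's body (76 mm by 85 mm) begins 54 mm behind the grasp point. The pads swing forward as they close: fully open they stand 13 mm farther back than shut.
Start: joints at [54.299, 21.807, 74.336, -0, 83.858, -12.336], TCP at [0.218, 0.505, 0.231] pointing down, gripper open.
Joint ranges: [-178.18, 178.18], [-50.72, 133.34], [12.68, 142.11], [-81.47, 261.47], [9.98, 163.14], [-165.26, 165.26]. Speed limits (degrees/s): [136.94, 136.94, 180, 180, 180, 180].

INTERFACE

Orientations are given as a 3x3 rotation matrix whose columns are the frame's x, y, z axes.
In Python, from rig import env, viewer, ticket gives the robot as it stands. The module is installed in compiled form; this text tells all that it offers.
- The arm moves only by the shell command python3 -m pendant 'ROWS' [FORCE]. ROWS is JSON, a list of rows, each a list of 3 entries, a list of its own where there are three numbers: the shift along the world's x, y, z in mm, then the turn about the world's z in rad, then the opening, from -1 (shut) to 1 (fully open). A call has 1 to 12 rows; each row shifts and turns the pose as measured when the row begins; what a row does not reach is not made up. A row lasts 1/8 s, in which the tool goes at most 62.5 mm and 10.7 degrees, less where a joint would pass 70% of its speed; a pose out of reach is approached as far as the arm can. A call with a gripper value outside its range is refused whole. The fingers move at their own pace and stop on an object; FORCE is the grip in N (left out, the last holds). Time passes only in rows, so rows that do not move let the fingers close. It gives the time, the measured TCP pose, the force and the opening at its end, in the units of the state.
- env.observe(): the state, without advancing time (a new reading comes with each control period).
- viewer.get_image(name): name is "scene" or "top"; returns (picture, depth): 480x640x3 uint8, red, green, blue; 480x640 float32, m along the optical axis (not along the pixel's ray), 0 where there is no reading.
- viewer.camera_params(name): a dict with "fx", "fy", "cx", "cy" (pixels), "rvec" (rotation vector, rad) and "tvec" (3), from world to camera coordinates, as OpenCV has them. Camera axes: x right, y down, z forward; pixel columns grow to the right and rows downward; lengths in m; the calibration is good to about 2 mm. A picture is of the moment at which its call begins. camera_params takes no time and is no camera call.
- ticket.close_job(): hands the job in, once; it reports no verdict.
The state is a dict: "time_s": time; "q": joint angles; "qvel": joint speeds; "joint_efforts": joint torques, N m; "position": TCP position; "tool_rot": TCP orientation; "ft_force": force on the tool from outside, world axes, zero at the start; "wrist_torque": the same for the moment, N m; "grip_width": finger opening in m.
Only numpy, scipy, OpenCV 4.12 (cv2) and the standard library are available. Lean on these libraries where they do the work, as an engineer would, in place of code of your own. Each camera call takes 0.05 s, during which the arm holds its last target. There are 200 camera calls.

## Working session

There is one attempt and no reset: what is moved stays moved. The work goes in short steps, Python scripts to look and compute and a shell command to move; the robot and the scene stay as the last step left them, time stands still between calls to the robot, and variables do not carry over. Pictures are saved under pics/ and viewed, about 8 in all and at most 12, crops included, and the job is handed in when it is done.

```bash
mkdir -p pics
cat > h.py <<'E'
import numpy as np, cv2
from rig import env, viewer, ticket
def snap(n):
    im,d=viewer.get_image(n); np.savez('last_'+n,im=im,d=d); return im,d
def P(n,u,v,z=None,d=None):
    c=viewer.camera_params(n); R,_=cv2.Rodrigues(np.array(c['rvec'],float)); t=np.array(c['tvec'],float).ravel()
    r=np.array([(u-c['cx'])/c['fx'],(v-c['cy'])/c['fy'],1.]); o=-R.T@t; w=R.T@r
    s=d if z is None else (z-o[2])/w[2]
    return o+s*w
def crop(im,u0,v0,u1,v1,k,f): cv2.imwrite('pics/'+f,cv2.resize(im[v0:v1,u0:u1,::-1],None,fx=k,fy=k,interpolation=cv2.INTER_CUBIC))
E
python3 - <<'E'
from h import *
for n in('top','scene'):
    im,d=snap(n); crop(im,0,0,640,480,1,n+'0.png'); c=viewer.camera_params(n);print(c)
print(env.observe())
E
```

```text
{'fx': 540.1599107805991, 'fy': 540.1599107805991, 'cx': 317.53106685480856, 'cy': 231.59977119411752, 'rvec': array([ 2.16960985, -2.18860795,  0.08496944]), 'tvec': array([0.09533963, 0.5364857 , 1.22066755])}
{'fx': 578.6080550185026, 'fy': 578.6080550185026, 'cx': 325.41244633787073, 'cy': 240.855648080949, 'rvec': array([ 2.1646466 , -1.16185128,  0.42355309]), 'tvec': array([-0.23882061,  0.41411329,  0.957256  ])}
{'time_s': 0.1, 'q': array([ 5.43010251e+01,  2.18385363e+01,  7.43784770e+01, -1.09431751e-03,
        8.38589850e+01, -1.23352111e+01]), 'qvel': array([ 0.02639486, -0.05230429, -0.11337225,  0.07892473, -0.10869794,
       -0.03491121]), 'joint_efforts': array([ 2.75390659e-03, -4.49218762e+01, -2.31657904e+01, -2.08423839e-04,
        3.65376240e-03,  2.57083025e-05]), 'position': array([0.21795895, 0.50468688, 0.23077173]), 'tool_rot': array([[-9.18006329e-01,  3.96565006e-01, -7.58579797e-04],
       [ 3.96565643e-01,  9.18005722e-01, -1.08825858e-03],
       [ 2.64815323e-04, -1.29985495e-03, -9.99999120e-01]]), 'ft_force': array([-0.9807036 , -0.23650822,  0.35490785]), 'wrist_torque': array([ 0.03490277, -0.00808312,  0.05121156]), 'grip_width': 0.08560938855360414}
```

View pics/top0.png

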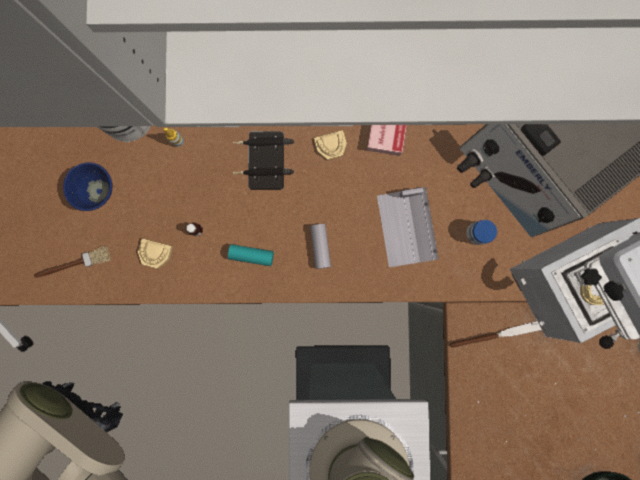

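View pics/scene0.png

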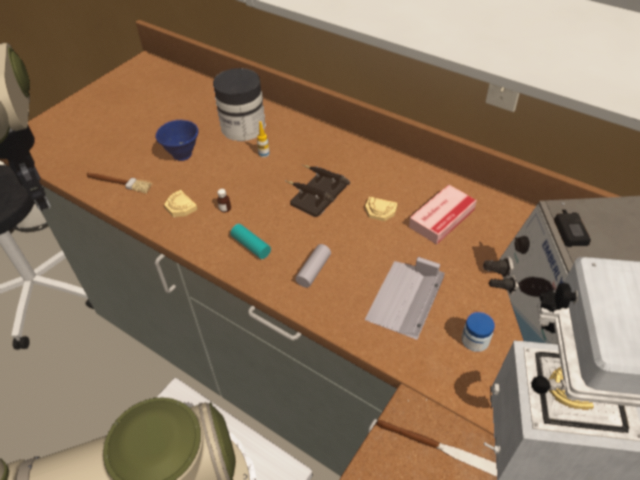

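Two things have the bar's shape: the grey metal bar at top-view (319,246) and the teal one at (250,255). I choose the grey one. The V-block is at (407,228), with its stop at the upper edge and the ramp to the left. The jar is at (482,232), the bottle at (194,229), and the tooth models at (154,253) and (330,145).

Run:
```python
from h import *
im=np.load('last_top.npz')['im']; crop(im,300,180,460,280,5,'c1.png')
```

```text
(no output)
```

View pics/c1.png

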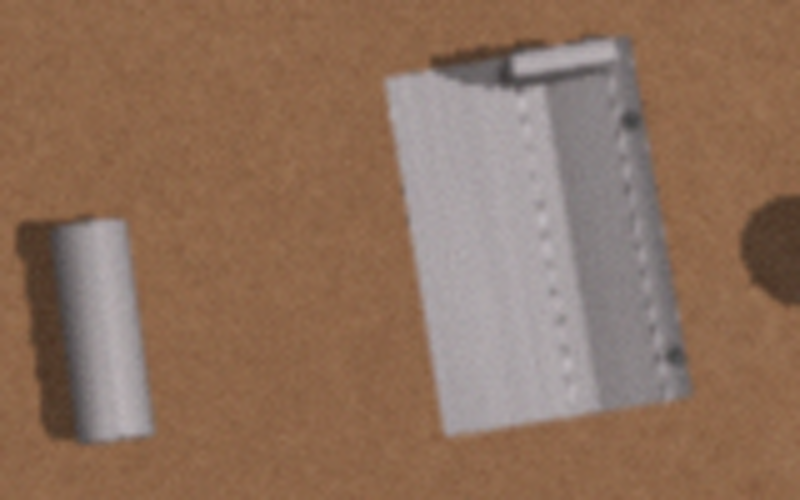

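```bash
cat >> h.py <<'E'
def pc(u,v,z,k=5,u0=300,v0=180): return P('top',u0+(u+.5)/k-.5,v0+(v+.5)/k-.5,z)
E
python3 - <<'E'
from h import *
q=[pc(385,78,0),pc(446,436,0),pc(630,38,.018),pc(690,398,.018),pc(545,85,.002),pc(600,408,.002)]
L=[(85,73),(-85,73),(85,-40),(-85,-40),(85,0),(-85,0)]
L=np.array(L)/1e3; W=np.array(q)[:,:2]; print(W.round(4))
m=[0,1,2,3]; a=L[m]-L[m].mean(0); b=W[m]-W[m].mean(0)
U,S,V=np.linalg.svd(a.T@b); R=(U@V).T; t=W[m].mean(0)-R@L[m].mean(0)
print('yaw',np.degrees(np.arctan2(R[1,0],R[0,0])),'org',t,'res',((L[:]@R.T+t-W)*1e3).round(1))
np.savez('vb',R=R,t=t)
B=np.array([pc(90,221,.018),pc(116,438,.018)])[:,:2]; d=B[0]-B[1]
print('bar',B.mean(0),np.linalg.norm(d),np.degrees(np.arctan2(d[1],d[0])),'in vb',R.T@(B.mean(0)-t))
print('jar',P('top',482,232,.062),'bottle',P('top',194,229,.058))
# depth check
D=np.load('last_top.npz')['d']
for u,v in((320.5,245.5),(380,230),(412,229)): print(P('top',u,v,d=D[int(v),int(u)]))
E
```

```text
[[ 0.6237 -0.049 ]
 [ 0.4554 -0.0744]
 [ 0.6388 -0.161 ]
 [ 0.4716 -0.1845]
 [ 0.6194 -0.1238]
 [ 0.4677 -0.146 ]]
yaw 8.201870524430342 org [ 0.54972283 -0.13356497] res [[-0.3 -0.2]
 [-0.2  1. ]
 [ 0.8  0. ]
 [-0.3 -0.8]
 [14.4  2.4]
 [-2.2  0.3]]
bar [0.50560209 0.084817  ] 0.1007427050011831 6.308933412521617 in vb [-0.01251481  0.22244259]
jar [ 0.52992611 -0.27505148  0.062     ] bottle [0.54263952 0.36661473 0.058     ]
[0.5044095  0.08416656 0.03670366]
[ 0.5416632  -0.05571714 -0.00181691]
[ 0.5428366  -0.12966061  0.00431978]
```

The V-block origin is at (0.550, -0.134), yaw 8.2°. The bar is at (0.505, 0.085), yaw about 6.3°, which is x = -13, y = 222 mm in the V-block frame. The crop confirms it is the bare grey metal bar. My plan is to push with both fingertips, jaws along the bar's axis, starting from its left side.

```bash
python3 -m pendant '[[[35,-45,0],-0.13,0.4],[[35,-45,0],-0.13,0.4],[[35,-45,0],-0.13,0.4],[[35,-45,0],-0.13,0.4],[[35,-45,0],-0.13,0.4],[[35,-45,0],-0.13,0.4],[[35,-45,0],-0.13,0.4],[[34,-45,0],-0.11,0.4],[[0,0,-40],0,0.4],[[0,0,-40],0,0.4],[[0,0,0],0,0.4]]'; python3 -c "
from h import *
o=env.observe();print(o['position'],o['tool_rot'],o['grip_width'])"
```

```text
time_s: 1.48
position: [0.503, 0.1306, 0.1459]
tool_rot: [[-0.109, 0.994, -0.005], [0.994, 0.109, 0.001], [0.001, -0.005, -1.0]]
ft_force: [0.5, -0.4, 0.2]
grip_width: 0.0599
[0.50297537 0.13057159 0.14593187] [[-1.08638647e-01  9.94067019e-01 -5.32971071e-03]
 [ 9.94080704e-01  1.08642924e-01  5.18795400e-04]
 [ 1.09475275e-03 -5.24180134e-03 -9.99985662e-01]] 0.05990526969651497
```

```bash
python3 -m pendant '[[[-5,18,-20],0,0.4],[[0,0,-35],0,0.4],[[0,0,-35],0,0.4],[[0,0,-25],0,0.4],[[0,0,-10],0,0.4],[[0,0,0],0,0.4],[[0,0,0],0,0.4]]'
python3 - <<'E'
from h import *
im,d=snap('scene'); crop(im,220,170,460,350,3.3,'c2.png')
E
```

```text
time_s: 2.35
position: [0.5039, 0.1511, 0.0282]
tool_rot: [[-0.111, 0.994, 0.011], [0.994, 0.111, 0.002], [0.0, 0.012, -1.0]]
ft_force: [-0.3, 0.9, 0.7]
grip_width: 0.0598
```

View pics/c2.png

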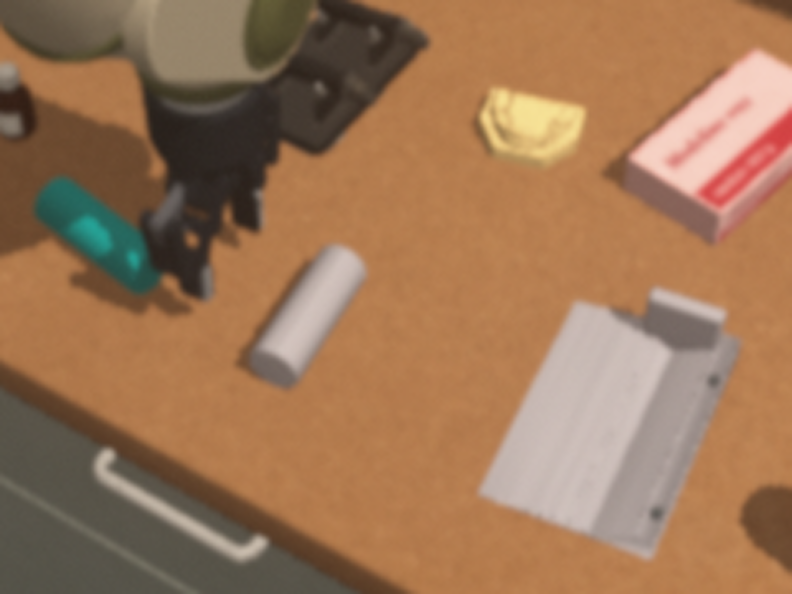

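```bash
python3 -m pendant '[[[0,0,-12],0,0.4],[[0,0,-10],0,0.4],[[0,0,0],0,0.4],[[1,-9,0],0,0.4],[[1,-9,0],0.01,0.4],[[1,-9,0],0.01,0.4],[[1,-9,0],0.01,0.4],[[1,-9,0],0,0.4],[[1,-9,0],0,0.4],[[1,-9,0],0,0.4],[[0,0,0],0,0.4],[[0,0,0],0,0.4]]'
python3 - <<'E'
from h import *
im,d=snap('scene'); crop(im,220,170,460,350,3.3,'c3.png')
E
```

```text
time_s: 3.9
position: [0.5121, 0.0828, 0.006]
tool_rot: [[-0.142, 0.99, 0.014], [0.99, 0.142, 0.002], [0.0, 0.014, -1.0]]
ft_force: [0.9, 0.0, 0.3]
grip_width: 0.0599
```

View pics/c3.png

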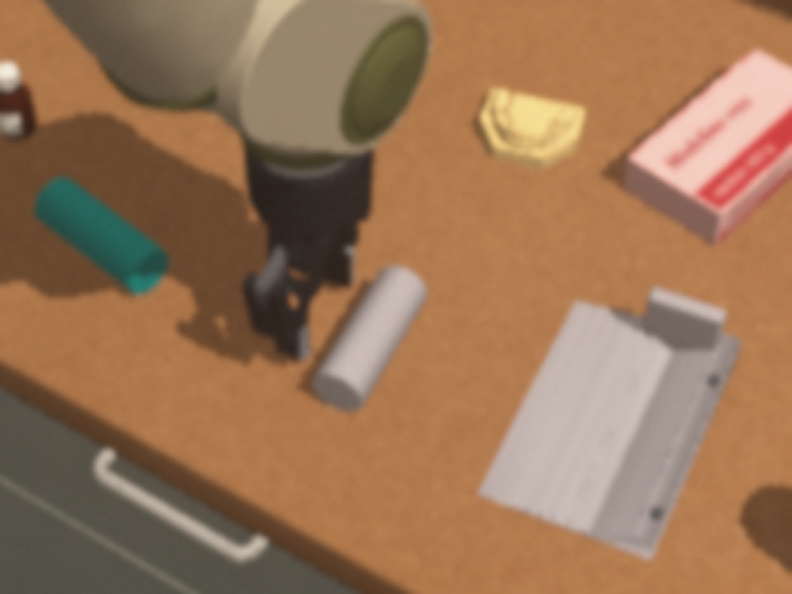

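```bash
python3 -m pendant '[[[1,-9,0],0,0.4],[[1,-9,0],0,0.4],[[2,-9,0],0,0.4],[[1,-9,0],0,0.4],[[1,-9,0],0,0.4],[[1,-9,0],0,0.4],[[2,-9,0],0,0.4],[[1,-9,0],0,0.4],[[1,-9,0],0,0.4],[[1,-8,0],0,0.4],[[1,-6,0],0,0.4],[[0,0,0],0,0.4]]'
python3 - <<'E'
from h import *
im,d=snap('scene'); crop(im,260,170,500,350,3.3,'c4.png')
v=np.load('vb.npz');p=env.observe()['position'];print(v['R'].T@(p[:2]-v['t']))
E
```

```text
time_s: 5.45
position: [0.526, -0.0191, 0.0059]
tool_rot: [[-0.142, 0.99, 0.014], [0.99, 0.142, 0.002], [0.0, 0.014, -1.0]]
ft_force: [-0.3, 0.2, 0.4]
grip_width: 0.0597
[-0.0072352   0.11697997]
```

View pics/c4.png

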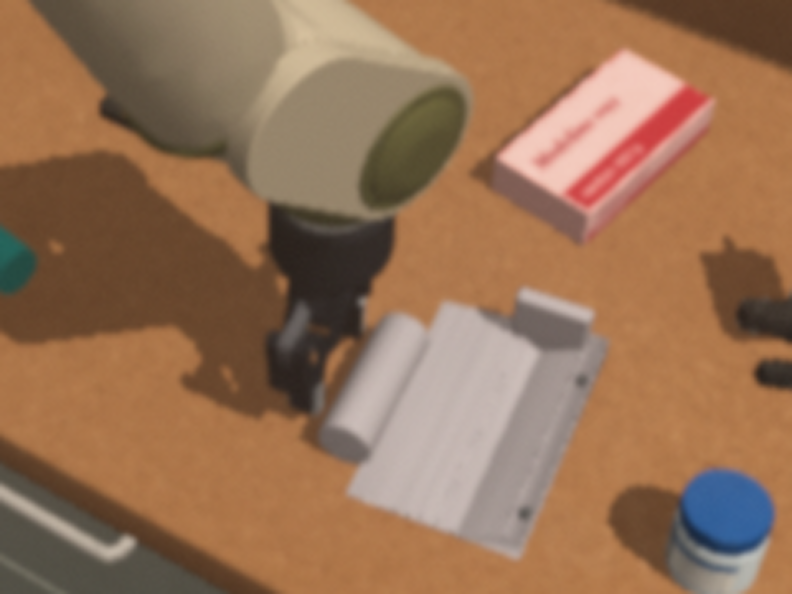

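```bash
python3 -m pendant '[[[1,-7,0],0,0.4],[[1,-7,0],0,0.4],[[1,-7,1],0,0.4],[[1,-7,1],0,0.4],[[1,-7,2],0,0.4],[[1,-7,2],0,0.4],[[1,-6,1],0,0.4],[[1,-6,1],0,0.4],[[1,-5,1],0,0.4],[[1,-5,1],0,0.4],[[0,-4,0],0,0.4]]'
python3 - <<'E'
from h import *
im,d=snap('scene'); crop(im,290,190,490,340,4,'c5.png')
v=np.load('vb.npz');p=env.observe()['position'];print(v['R'].T@(p[:2]-v['t']))
E
```

```text
time_s: 6.88
position: [0.5363, -0.0906, 0.0168]
tool_rot: [[-0.143, 0.99, 0.013], [0.99, 0.143, 0.003], [0.001, 0.014, -1.0]]
ft_force: [0.5, 1.4, -0.1]
grip_width: 0.0599
[-0.00716275  0.0439705 ]
```

View pics/c5.png

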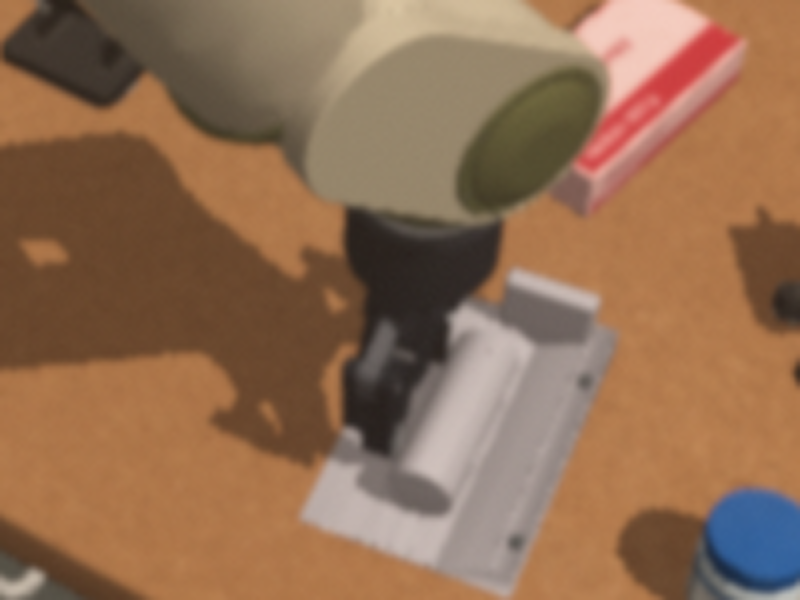

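```bash
python3 -m pendant '[[[1,-4,0],0,0.4],[[0,-4,0],0,0.4],[[1,-4,0],0,0.4],[[0,0,0],0,0.4],[[0,0,0],0,0.4],[[0,0,0],0,0.4]]'
python3 - <<'E'
from h import *
im,d=snap('scene'); crop(im,290,190,490,340,4,'c6.png')
v=np.load('vb.npz');p=env.observe()['position'];print(v['R'].T@(p[:2]-v['t']))
E
```

```text
time_s: 7.68
position: [0.5385, -0.1042, 0.0165]
tool_rot: [[-0.143, 0.99, 0.013], [0.99, 0.143, 0.002], [0.0, 0.014, -1.0]]
ft_force: [-0.1, 0.5, 0.5]
grip_width: 0.06
[-0.00696461  0.03068357]
```

View pics/c6.png

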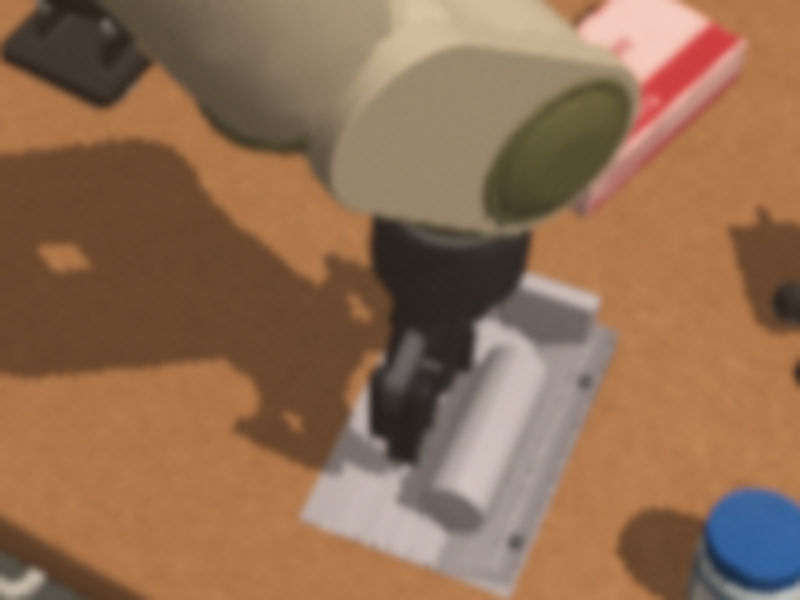

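The bar has dropped into the groove, its near end at crop (455,510) and clear of the stop. Next I retreat, lift, shut the fingers and go to the free end.

```bash
python3 -m pendant '[[[-2,14,0],0,0.4],[[0,0,30],0,0.4],[[0,0,30],0,0.2],[[-30,0,5],0,-0.5],[[-30,-20,0],0,-1],[[-31,-20,0],0,-1],[[0,-19,0],0,-1],[[0,0,0],0,-1],[[0,0,0],0,-1]]'
python3 - <<'E'
from h import *
im,d=snap('top'); crop(im,360,180,460,280,6,'c7.png')
v=np.load('vb.npz');p=env.observe()['position'];print(v['R'].T@(p[:2]-v['t']))
E
```

```text
time_s: 8.85
position: [0.441, -0.1415, 0.0833]
tool_rot: [[-0.148, 0.989, 0.012], [0.989, 0.148, 0.004], [0.002, 0.012, -1.0]]
ft_force: [0.8, 0.7, -0.2]
grip_width: -0.0001
[-0.10861565  0.00761554]
```

View pics/c7.png

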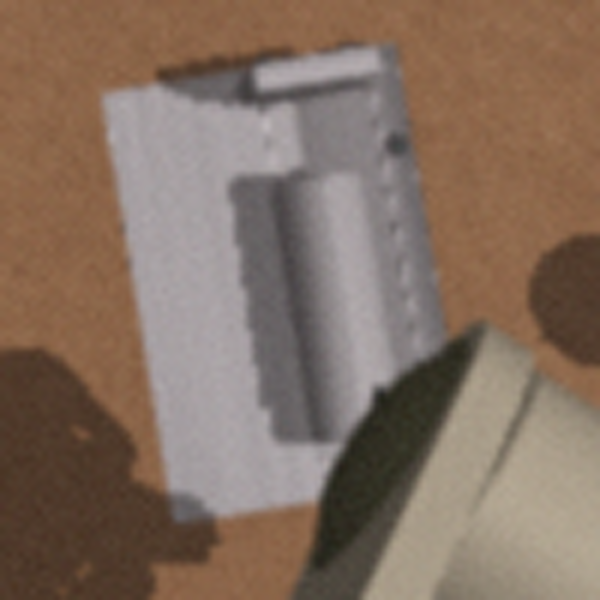

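```bash
python3 - <<'E'
from h import *
v=np.load('vb.npz')
for u,w,z in((316,174,.03),(318,441,.023),(255,90,.046)): 
    p=pc(u,w,z,6,360,180);print(p,v['R'].T@(p[:2]-v['t']))
E
python3 -m pendant '[[[0,-8,-20],0,-1],[[0,0,-25],0,-1],[[0,0,-17],0,-1],[[0,0,-4],0,-1],[[0,0,0],0,-1]]'
```

```text
[ 0.58762128 -0.12684618  0.03      ] [0.03846932 0.00124343]
[ 0.48593401 -0.12650467  0.023     ] [-0.06212912  0.01608828]
[ 0.61781211 -0.10174674  0.046     ] [0.07193207 0.02177908]
time_s: 9.52
position: [0.4425, -0.1463, 0.016]
tool_rot: [[-0.153, 0.988, 0.013], [0.988, 0.153, 0.004], [0.001, 0.014, -1.0]]
ft_force: [0.1, 0.4, 0.6]
grip_width: 0.0002
```

```bash
python3 -m pendant '[[[7,-1,1],0,-1],[[7,0,1],0,-1],[[7,1,0],0,-1],[[6,1,0],0,-1],[[6,1,0],0,-1],[[6,1,0],0,-1],[[6,1,0],0,-1],[[5,1,0],0,-1],[[4,0,0],0,-1]]'
python3 - <<'E'
from h import *
v=np.load('vb.npz');o=env.observe();p=o['position'];print(v['R'].T@(p[:2]-v['t']),o['ft_force'])
im,d=snap('scene'); crop(im,330,190,480,340,4,'c8.png')
E
```

```text
time_s: 10.65
position: [0.5005, -0.1408, 0.0196]
tool_rot: [[-0.154, 0.988, 0.014], [0.988, 0.154, 0.002], [0.0, 0.014, -1.0]]
ft_force: [-1.7, -0.4, 0.4]
grip_width: 0.0002
[-0.04977714 -0.00012567] [-1.68734077 -0.37867548  0.35581187]
```

View pics/c8.png

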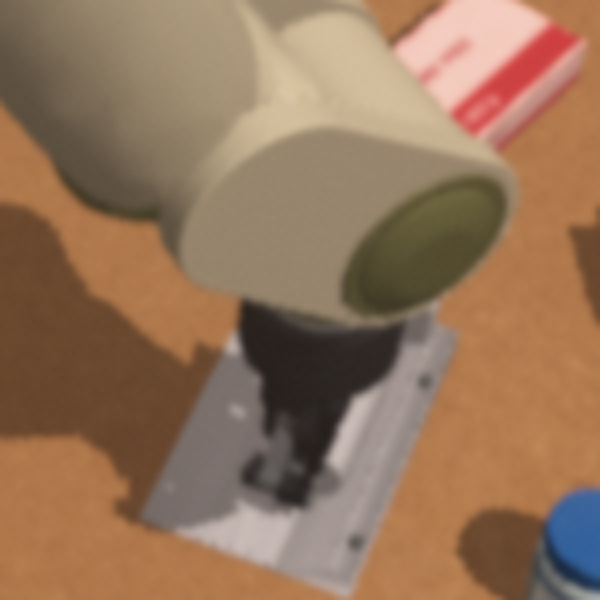

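```bash
python3 -m pendant '[[[2,0,0],0,-1],[[2,0,0],0,-1],[[0,0,0],0,-1]]'; python3 -m pendant '[[[2,0,0],0,-1],[[2,0,0],0,-1]]'
```

```text
time_s: 11.08
position: [0.5051, -0.1408, 0.0195]
tool_rot: [[-0.154, 0.988, 0.014], [0.988, 0.154, 0.002], [0.0, 0.014, -1.0]]
ft_force: [0.2, -0.8, 0.1]
grip_width: 0.0002
time_s: 11.32
position: [0.5089, -0.1407, 0.0194]
tool_rot: [[-0.153, 0.988, 0.013], [0.988, 0.153, 0.003], [0.001, 0.014, -1.0]]
ft_force: [-7.3, -0.1, 2.7]
grip_width: -0.0001
```

```bash
python3 -m pendant '[[[1,0,0],0,-1],[[1,0,0],0,-1]]'; python3 -m pendant '[[[-8,-1,0],0,-1],[[-15,-2,0],0,-1],[[-25,-4,0],0,-1],[[-25,-4,30],0,-1],[[-20,0,40],0,-1],[[0,50,40],0,-1],[[0,55,0],0,-1],[[0,55,0],0,-1],[[0,40,0],0,-1],[[0,0,0],0,-1]]'
python3 - <<'E'
from h import *
im,d=snap('top'); crop(im,360,180,460,280,6,'c9.png'); crop(im,0,0,640,480,1,'top9.png')
E
```

```text
time_s: 11.58
position: [0.5088, -0.1406, 0.0193]
tool_rot: [[-0.154, 0.988, 0.008], [0.988, 0.154, 0.003], [0.002, 0.008, -1.0]]
ft_force: [-8.1, -1.9, 5.3]
grip_width: -0.0001
time_s: 12.82
position: [0.4135, 0.0502, 0.133]
tool_rot: [[-0.149, 0.989, 0.022], [0.989, 0.149, 0.001], [-0.002, 0.022, -1.0]]
ft_force: [1.0, 0.6, 0.1]
grip_width: -0.0
```

View pics/c9.png

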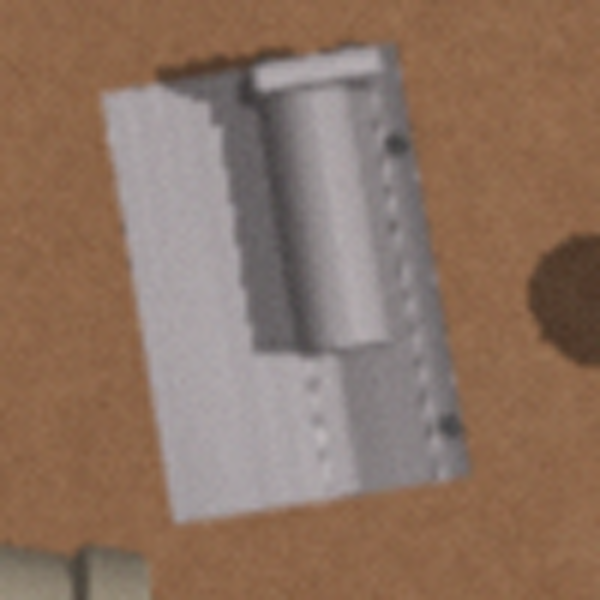

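The bar lies in the groove with its far end at the stop, at crop (318,85), and its near end at (344,348). I'll do a numeric check, then hand in.

Run:
```python
from h import *
v=np.load('vb.npz')
p=pc(344,348,.023,6,360,180);l=v['R'].T@(p[:2]-v['t']);print(l)
o=env.observe();print(o['time_s'],o['ft_force'])
if abs(l[0]+.030)<.004 and abs(l[1])<.006: ticket.close_job();print('closed')
```

```text
[-0.02855234  0.00039183]
12.875 [0.56861778 0.51232024 0.37375546]
the job is handed in; nothing more can be done
closed
```

I rolled the grey metal bar across the bench and up the ramp with both fingertips, and it dropped into the groove about 30 mm short of the stop. I then pushed its free end with the shut fingers until the force rose to 8 N and the tool stopped moving. After that I withdrew and handed the job in at about 12.9 s.

- **Position:** the last top picture puts the bar's near end at x = -28.6 mm and y = 0.4 mm in the V-block frame. An exact seat would be -30 mm and 0, and the difference is within the camera's roughly 2 mm error.
- **Robot and bystanders:** the wrist force was about zero after withdrawal. I made no contact with the jar, the bottle or the tooth models, but I did not re-measure their positions.
- **Failed checks:** none failed. The groove-bottom marks I picked at the start disagreed with the V-block fit, one by 14 mm (probably hidden by the stop). I had left those marks out of the fit.

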